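# Load the carrier-gas filter: support ring, then spacer sleeve

### The job

Load the open gas filter body on the bench: first lower the flanged support ring, neck up, to the bottom of its bore and let go of it, then lower the wide spacer sleeve over the ring's neck until it rests on the flange. Lower the parts in rather than dropping them from above, and leave the spare slim sleeve standing where it is.

Things in the scene. Friction and masses are not known exactly. Their poses are not given: they have to be found in the camera images.
- filter_body: Open steel gas filter housing, a round funnel-mouthed cup on a square aluminium plate 130 x 130 x 10 mm, fixed to the bench, with two small brass gas stubs at its sides. Origin at the centre of the plate's underside, z up along the bore axis. Bore: flat floor 16 mm above the origin; inner diameter 72 mm up to 40 mm above the origin, then widening as a cone to 96 mm at the rim, 58 mm above the origin. Outer diameter 84 mm below, 108 mm at the rim. Its yaw does not matter.
- support_ring: Loose steel support ring standing on its flange, the only part with a neck: flat round flange 58 mm in diameter and 8 mm thick, with an upright tubular neck 24 mm in outer diameter rising from its middle to 50 mm above the underside. Origin at the centre of the flange's underside, z up along the neck. Grip it by the neck. About 0.15 kg. Seated, its underside is on the bore floor and its neck stands 8 mm above the rim.
- spacer_sleeve: Loose aluminium spacer sleeve, a plain tube standing on end, the wider of two equally tall sleeves: outer diameter 58 mm, inner diameter 46 mm, height 60 mm. Origin at the centre of its lower end, z up along the tube; both ends are alike. About 0.18 kg. Seated, it surrounds the ring's neck, its lower end on the flange (24 mm above the filter body's origin) and its upper end 26 mm above the rim.
- slim_sleeve: Spare slim aluminium sleeve, a bystander that is not to be used: a plain tube standing on end, outer diameter 40 mm, inner diameter 28 mm, height 60 mm. Origin at the centre of its lower end, z up.
Things that resemble listed ones, but are neither listed nor needed, are in the scene too. Of the things that look like the filter_body, the larger one is meant.

How it is judged (in metres and radians):
On the way:
1. the support ring is seated on the bore floor, neck up, and let go, with the spacer sleeve not yet in (horizontal distance between support_ring and filter_body below 0.012 m and z of support_ring in the frame of filter_body between 0.011 and 0.021 m and angle between support_ring's own z axis and vertical below 0.15 rad and linear speed of support_ring below 0.05 m/s and contact force between the fingers and support_ring below 0.2 N and horizontal distance between spacer_sleeve and filter_body above 0.06 m), for 0.2 s.
At the end, for the whole second after the job is handed in: Support ring neck up on the bore floor (height within 5 mm), spacer sleeve around its neck on the flange (height within 6 mm); each within 12 mm of the bore axis, within 8 degrees of upright, and at rest (horizontal distance between each of support_ring, spacer_sleeve and filter_body below 0.012 m and z of support_ring in the frame of filter_body between 0.011 and 0.021 m and angle between each of support_ring, spacer_sleeve's own z axis and vertical below 0.15 rad and linear speed of each of support_ring, spacer_sleeve below 0.05 m/s and z of spacer_sleeve in the frame of filter_body between 0.018 and 0.03 m); the robot touches nothing.
It fails at once if the slim sleeve is moved more than 30 mm from where it stood (distance of slim_sleeve from where it was at the start of the episode above 0.03 m).
It fails at once if the support ring is dropped into the bore (falling faster than 0.9 m/s, as after a free fall of 40 mm) (horizontal distance between support_ring and filter_body below 0.03 m and z of support_ring in the frame of filter_body below 0.09 m and linear speed of support_ring above 0.9 m/s).
It fails at once if the spacer sleeve is dropped into the bore (falling faster than 0.9 m/s, as after a free fall of 40 mm) (horizontal distance between spacer_sleeve and filter_body below 0.03 m and z of spacer_sleeve in the frame of filter_body below 0.09 m and linear speed of spacer_sleeve above 0.9 m/s).
It also fails if it takes over 58 s, if anything falls off the work surface, if the arm or the gripper's body presses on something with over 40 N, if the wrist force passes 120 N, or if a joint passes its speed limit or range.

### The arm

A 6-joint arm with a two-finger parallel gripper is mounted at the origin on the work surface. World frame = base frame: x ahead of the robot, y to its left, z up, the work surface at z = 0. Lengths are in mm, angles in rad, forces in N, time in s.
With the tool pointing down it reaches from about 325 to 775 mm from the base axis. Payload 5.5 kg.
Tool frame: the origin (TCP) lies at the very end of the fingers, on their centre line; the grasp point (between the pads) lies 19 mm behind it; x points along the fingers, y is the direction in which the jaws open and shut, and the axes are right-handed (so a half turn about x gives the same grasp; the last joint's range is limited). The gripper opens to 85 mm and grips with 20 to 120 N. Pads are 22 mm wide; open, the fingers measure 114 mm over their backs; the gripper's body (76 mm by 85 mm) begins 54 mm behind the grasp point. The pads swing forward as they close: fully open they stand 13 mm farther back than shut.
Start: joints at [-1.369, 0.091, 1.231, -0, 1.82, -0.057], TCP at [153.551, -580.033, 231.275] pointing down, gripper open.
Joint ranges: [-2.87, 2.87], [-0.86, 2.18], [0.17, 2.46], [-1.51, 4.65], [0.06, 2.69], [-2.65, 2.65]. Speed limits (rad/s): [2.57, 2.57, 3.01, 3.14, 3.14, 3.14].

### API

Orientations are given as a unit quaternion [w, x, y, z].
In Python, from station import r gives the robot as it stands.
- The arm moves only by the tool drive_tool, never from a script. Its argument "increments" is a list of rows, each an object of numbers: "tx", "ty", "tz": the shift along the tool's x, y, z in cm; "rx", "ry", "rz": the turn, a rotation vector about the tool's x, y, z in degrees. A call has exactly 8 rows; each row is the pose to reach, as a shift and turn from the pose measured when the call began, along the tool's axes at that moment; what a row does not reach only later rows make up. A row lasts 1/8 s, in which the tool goes at most 62.5 mm and 10.7 degrees, less where a joint would pass 70% of its speed; a pose out of reach is approached as far as the arm can. A call with a gripper value outside its range is refused whole. "grip" is the finger opening in cm, from 0 to 8.54, set as the call begins (left out, the last holds). The fingers move at their own pace and stop on an object; "newtons" is the grip in N (left out, the last holds). Time passes only in rows, so rows that repeat a pose let the fingers close, or fill a call up. It gives the time, the measured TCP pose, the force and the opening at its end, in the units of the state.
- r.observe(): the state, without advancing time (a new reading comes with each control period).
- r.camera(name): name is "side" or "top"; returns a dict with "pixels" (420x560x3 uint8, red, green, blue), "range_z" (420x560 float32, mm along the optical axis (not along the pixel's ray), 0 where there is no reading), "K" (3x3 intrinsics, pixels), "cam_to_world" (4x4, takes a point from camera to world coordinates). Camera axes: x right, y up, looking along -z (the intrinsics and any distortion apply to the point x, -y, -z); pixel columns grow to the right and rows downward; lengths in mm; the calibration is good to about 2 mm. A picture is of the moment at which its call begins.
- r.close_job(): hands the job in, once; it reports no verdict.
The state is a dict: "t": time; "joint_pos": joint angles; "dq": joint speeds; "joint_torque": joint torques, N m; "tcp_pos": TCP position; "tcp_rot": TCP orientation; "contact_force": force on the tool from outside, world axes, zero at the start; "ft_torque": the same for the moment, N m; "width": opening from 0.0 (shut) to 1.0 (fully open).
Only numpy, scipy, OpenCV 4.12 (cv2) and the standard library are available. Lean on these libraries where they do the work, as an engineer would, in place of code of your own. Each camera call takes 0.05 s, during which the arm holds its last target.

## Working session

There is one attempt and no reset: what is moved stays moved. The work goes in short steps, Python scripts to look and compute and a tool call to move; the robot and the scene stay as the last step left them, time stands still between calls to the robot, and variables do not carry over. Pictures are saved under pics/ and viewed, and the job is handed in when it is done.

Besides the shell and the picture viewer there is one more tool, called after ">>>" as a command line: name --argument value ..., lists and objects as JSON in quotes. drive_tool: Moves the arm, as the interface text tells. Its arguments: {"type":"object","properties":{"increments":{"type":"array","items":{"type":"object","properties":{"tx":{"type":"number"},"ty":{"type":"number"},"tz":{"type":"number"},"rx":{"type":"number"},"ry":{"type":"number"},"rz":{"type":"number"}}}},"grip":{"type":"number"},"newtons":{"type":"number"}},"required":["increments"]}

```bash
mkdir -p pics; ls; python3 - <<'E'
from station import r
import cv2,numpy as np
print(r.observe())
for n in ("top","side"):
    c=r.camera(n); cv2.imwrite(f"pics/{n}0.png",c["pixels"][:,:,::-1]); np.savez(f"{n}0.npz",**c)
    print(n,c["K"],c["cam_to_world"],c.keys(),(c["range_z"]>0).mean())
E
```

```text
pics
{'t': 0.0, 'joint_pos': array([-1.36866710e+00,  9.19015398e-02,  1.23187330e+00,  3.50491103e-05,
        1.81980369e+00, -5.66643840e-02]), 'dq': array([ 1.44158667e-03, -6.75437499e-04, -9.07658311e-04, -8.33068312e-04,
       -9.31465199e-05,  7.12058232e-04]), 'joint_torque': array([-2.09133788e-03, -4.58719933e+01, -4.18036401e+01, -4.23707661e-04,
        1.13195891e-02, -1.62566528e-05]), 'tcp_pos': array([ 153.52324058, -579.74025159,  230.13242389]), 'tcp_rot': array([-0.09054408, -0.70115552, -0.09194634,  0.70123361]), 'contact_force': array([ 0.53595853, -0.35773883,  0.13920605]), 'ft_torque': array([0.07275947, 0.0276375 , 0.00951914]), 'width': 0.9994617858418312}
top [[401.7187831    0.         289.97340658]
 [  0.         401.7187831  210.4706027 ]
 [  0.           0.           1.        ]] [[-2.02435426e-02  9.97352556e-01 -6.98432419e-02  4.79128009e+02]
 [-9.99781522e-01 -2.05575935e-02 -3.78058881e-03  7.41442527e+00]
 [-5.20638889e-03  6.97514502e-02  9.97550815e-01  9.96393831e+02]
 [ 0.00000000e+00  0.00000000e+00  0.00000000e+00  1.00000000e+00]] dict_keys(['pixels', 'range_z', 'K', 'cam_to_world']) 0.9958460884353741
side [[398.71946899   0.         278.62837841]
 [  0.         398.71946899 212.80086093]
 [  0.           0.           1.        ]] [[-9.68448866e-01  1.78626230e-01 -1.73779932e-01  4.24394332e+02]
 [-2.48802258e-01 -7.32993431e-01  6.33101940e-01  4.43368605e+02]
 [-1.42909358e-02  6.56363696e-01  7.54309266e-01  5.98067688e+02]
 [ 0.00000000e+00  0.00000000e+00  0.00000000e+00  1.00000000e+00]] dict_keys(['pixels', 'range_z', 'K', 'cam_to_world']) 0.9960374149659864
```

View pics/top0.png

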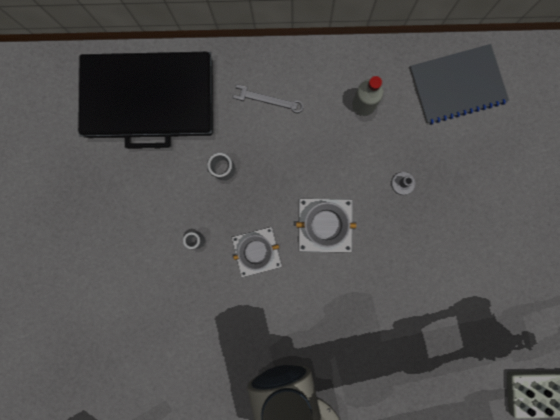

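View pics/side0.png

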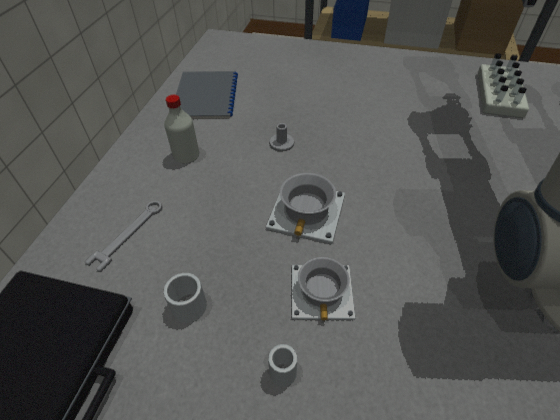

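Candidates:
- **Filter body:** larger at top (326,225), smaller decoy at (257,251). The larger one is meant.
- **Sleeves:** wide at (220,166), slim at (192,240). I use the wide one.
- **Ring:** the only necked part, at (404,182). The bottle at (370,95) is not it.

Next I measure these and check with a close crop.

```bash
cat > h.py <<'E'
import numpy as np,cv2
def cloud(c):
    K=c["K"];d=c["range_z"];v,u=np.mgrid[:d.shape[0],:d.shape[1]]
    P=np.stack([(u-K[0,2])/K[0,0]*d,-(v-K[1,2])/K[1,1]*d,-d,np.ones_like(d)],-1)
    P=(P@c["cam_to_world"].T)[...,:3]; P[d<=0]=np.nan
    return P
def proj(c,p):
    q=np.linalg.inv(c["cam_to_world"])@np.append(p,1);K=c["K"]
    return K[0,0]*q[0]/-q[2]+K[0,2],K[1,1]*(-q[1])/-q[2]+K[1,2]
E
python3 - <<'E'
from h import *
t=dict(np.load("top0.npz"));s=dict(np.load("side0.npz"))
boxes={"top":{"body":(326,225,32),"small":(257,251,26),"ring":(404,182,16),"wide":(220,166,18),"slim":(192,240,16)},
"side":{"body":(308,205,42),"small":(323,288,38),"ring":(281,137,18),"wide":(184,297,28),"slim":(283,365,25)}}
bands={"body":(50,64),"small":(30,64),"ring":(40,56),"wide":(54,66),"slim":(54,66)}
for n,c in(("top",t),("side",s)):
    P=cloud(c)
    for k,(u,v,w) in boxes[n].items():
        Q=P[v-w:v+w,u-w:u+w].reshape(-1,3); a,b=bands[k]
        m=(Q[:,2]>a)&(Q[:,2]<b); X=Q[m]
        if len(X)<3: print(n,k,"none",np.nanmax(Q[:,2]));continue
        (x,y),rad=cv2.minEnclosingCircle(X[:,:2].astype(np.float32))
        print(n,k,"n",len(X),"circ",round(x,1),round(y,1),"diam",round(2*rad,1),"ztop",np.nanpercentile(X[:,2],95).round(1),"zmax",np.nanmax(Q[:,2]).round(1),"table",np.nanpercentile(Q[:,2],5).round(1))
    P2=cloud(c)
    if n=="top":
        for k in("ring",):
            u,v,w=boxes[n][k];Q=P[v-w:v+w,u-w:u+w].reshape(-1,3);X=Q[(Q[:,2]>4)&(Q[:,2]<60)]
            (x,y),rad=cv2.minEnclosingCircle(X[:,:2].astype(np.float32));print("flange",x,y,2*rad)
    im=c["pixels"][:,:,::-1]
    tiles=[cv2.resize(im[v-32:v+32,u-32:u+32],(250,250),interpolation=cv2.INTER_CUBIC) for k,(u,v,w) in list(boxes[n].items())]
    tiles.append(np.zeros_like(tiles[0]))
    cv2.imwrite(f"pics/crop_{n}.png",np.vstack([np.hstack(tiles[:3]),np.hstack(tiles[3:])]))
E
```

```text
top body n 619 circ 510.9 -73.4 diam 106.5 ztop 60.4 zmax 63.1 table -0.9
top small n 540 circ 449.3 96.9 diam 82.6 ztop 47.7 zmax 51.1 table -1.3
top ring n 62 circ 610.2 -268.7 diam 24.2 ztop 52.7 zmax 54.4 table -1.4
top wide n 192 circ 656.6 175.9 diam 57.8 ztop 63.0 zmax 65.5 table -1.8
top slim n 132 circ 480.3 244.0 diam 40.4 ztop 63.2 zmax 65.1 table -2.1
flange 619.6358642578125 -273.04888916015625 103.1412124633789
side body n 692 circ 509.7 -75.0 diam 107.8 ztop 59.1 zmax 60.8 table -1.0
side small n 1012 circ 447.1 96.3 diam 84.5 ztop 46.5 zmax 48.2 table -0.9
side ring n 89 circ 609.8 -269.5 diam 25.5 ztop 51.3 zmax 51.9 table -1.4
side wide n 464 circ 655.1 175.8 diam 58.3 ztop 61.3 zmax 62.6 table -1.3
side slim n 392 circ 478.7 243.1 diam 39.8 ztop 61.2 zmax 63.1 table -1.1
```

```bash
python3 - <<'E'
import cv2,numpy as np
a=cv2.imread("pics/crop_top.png");b=cv2.imread("pics/crop_side.png")
cv2.imwrite("pics/crops.png",cv2.resize(np.vstack([a,b]),None,fx=.6,fy=.6))
E
```

```text
(no output)
```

View pics/crops.png

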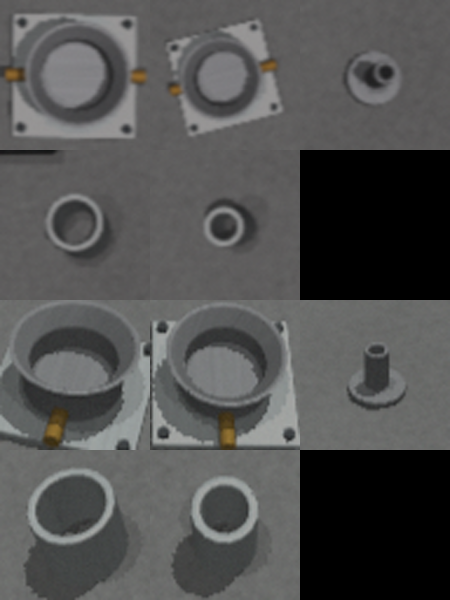

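The crops confirm the choices, and all sizes match: rim 108, neck 24, wide sleeve 58, with top heights at 58/50/60 after a 1–2 mm bias. Averaging both views gives body (510,-74), ring (610,-269) and wide sleeve (656,176).

```bash
cat >> h.py <<'E'
from scipy.spatial.transform import Rotation as Ro
def go(s,target):
    w,x,y,z=s["tcp_rot"];R=Ro.from_quat([x,y,z,w]).as_matrix()
    return (R.T@(np.array(target)-s["tcp_pos"])/10).round(2)
def rot(s):
    w,x,y,z=s["tcp_rot"];return Ro.from_quat([x,y,z,w]).as_matrix()
def level(s):  # rotation vec deg in tool axes to make x point down, keeping yaw
    R=rot(s); d=R.T@np.array([0,0,-1.]); a=np.cross([1,0,0],d); return np.degrees(a).round(2)
E
python3 - <<'E'
from h import *
from station import r
s=r.observe();print(rot(s).round(3),level(s));print(go(s,(610,-269,130)))
E
```

```text
[[-0.     0.256 -0.967]
 [ 0.002 -0.967 -0.256]
 [-1.    -0.002 -0.   ]] [ 0.  -0.   0.1]
[ 10.06 -18.34 -52.08]
```

>>> drive_tool --increments '[{"tx": 0.5, "ty": -1, "tz": -3}, {"tx": 1.5, "ty": -3, "tz": -8}, {"tx": 2.5, "ty": -5, "tz": -13.5}, {"tx": 3.5, "ty": -7, "tz": -19}, {"tx": 4.5, "ty": -9, "tz": -24.5}, {"tx": 5.5, "ty": -11, "tz": -30}, {"tx": 7, "ty": -13, "tz": -35.5}, {"tx": 8, "ty": -14.5, "tz": -40}]' --grip 5 --newtons 50

```text
invalid input at $.increments[0]: expected keys tx, ty, tz, rx, ry, rz
```

```bash
python3 - <<'E'
from h import *
from station import r
s=r.observe();print(s["t"],s["tcp_pos"],s["width"],level(s));print(go(s,(610,-269,90)))
E
```

```text
0.1 [ 153.49761318 -579.77033046  230.25023573] 1.000803620649393 [ 0.  -0.   0.1]
[ 14.06 -18.33 -52.08]
```

>>> drive_tool --increments '[{"tx": 0.5, "ty": -1, "tz": -3, "rx": 0, "ry": 0, "rz": 0}, {"tx": 1.5, "ty": -3, "tz": -8, "rx": 0, "ry": 0, "rz": 0}, {"tx": 2.5, "ty": -5, "tz": -13.5, "rx": 0, "ry": 0, "rz": 0}, {"tx": 3.5, "ty": -7, "tz": -19, "rx": 0, "ry": 0, "rz": 0}, {"tx": 4.5, "ty": -9, "tz": -24.5, "rx": 0, "ry": 0, "rz": 0}, {"tx": 5.5, "ty": -11, "tz": -30, "rx": 0, "ry": 0, "rz": 0}, {"tx": 7, "ty": -13, "tz": -35.5, "rx": 0, "ry": 0, "rz": 0}, {"tx": 8, "ty": -14.5, "tz": -40, "rx": 0, "ry": 0, "rz": 0}]' --grip 5 --newtons 50

```text
t: 1.1
tcp_pos: [504.4, -335.1, 149.2]
tcp_rot: [-0.091, -0.701, -0.093, 0.702]
contact_force: [-0.8, -0.8, -0.2]
width: 0.587
```

```bash
python3 - <<'E'
from h import *
from station import r
s=r.observe();print(s["t"],s["tcp_pos"],s["width"],level(s));print(go(s,(610,-269,90)))
E
```

```text
1.1 [ 504.36057989 -335.12295913  149.15279241] 0.587318573622541 [-0.    0.04  0.18]
[  5.92  -3.66 -11.91]
```

>>> drive_tool --increments '[{"tx": 0.5, "ty": -0.6, "tz": -2.5, "rx": 0, "ry": 0, "rz": 0}, {"tx": 1.5, "ty": -1.6, "tz": -5.5, "rx": 0, "ry": 0, "rz": 0}, {"tx": 3, "ty": -2.6, "tz": -8.5, "rx": 0, "ry": 0, "rz": 0}, {"tx": 4.2, "ty": -3.3, "tz": -10.8, "rx": 0, "ry": 0, "rz": 0}, {"tx": 5.2, "ty": -3.6, "tz": -11.7, "rx": 0, "ry": 0, "rz": 0}, {"tx": 5.9, "ty": -3.66, "tz": -11.9, "rx": 0, "ry": 0, "rz": 0.2}, {"tx": 5.9, "ty": -3.66, "tz": -11.9, "rx": 0, "ry": 0, "rz": 0.2}, {"tx": 5.9, "ty": -3.66, "tz": -11.9, "rx": 0, "ry": 0, "rz": 0.2}]'

```text
t: 2.1
tcp_pos: [609.5, -269.8, 91.0]
tcp_rot: [-0.092, -0.701, -0.091, 0.701]
contact_force: [-0.5, 0.2, 0.2]
width: 0.583
```

```bash
python3 - <<'E'
from h import *
from station import r
s=r.observe();print(s["t"],s["tcp_pos"],s["width"],level(s));print(go(s,(610,-269,24)))
c=r.camera("side");cv2.imwrite("pics/s1.png",cv2.resize(c["pixels"][60:220,180:400,::-1],None,fx=3,fy=3))
E
```

```text
2.1 [ 609.53037459 -269.77467427   90.95782531] 0.582718830534902 [ 0.    0.01 -0.07]
[ 6.7  -0.07 -0.07]
```

View pics/s1.png

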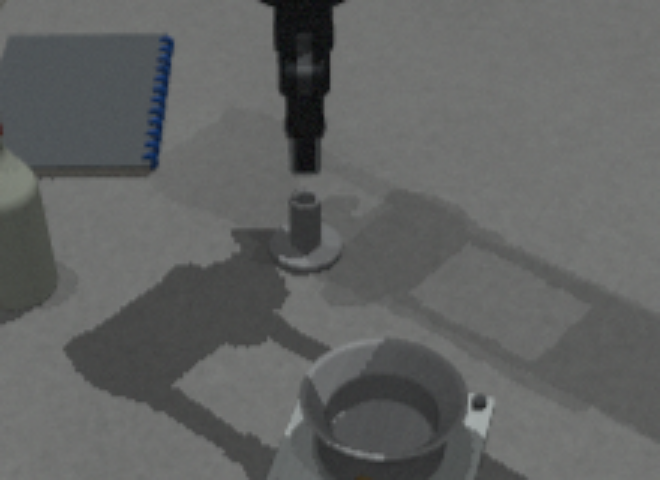

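The fingers (around (305,150) in the crop) are centred over the ring's neck at (305,215). Descending.

>>> drive_tool --increments '[{"tx": 1.2, "ty": -0.05, "tz": -0.05, "rx": 0, "ry": 0, "rz": 0}, {"tx": 2.5, "ty": -0.07, "tz": -0.07, "rx": 0, "ry": 0, "rz": 0}, {"tx": 3.8, "ty": -0.07, "tz": -0.07, "rx": 0, "ry": 0, "rz": 0}, {"tx": 5, "ty": -0.07, "tz": -0.07, "rx": 0, "ry": 0, "rz": 0}, {"tx": 6, "ty": -0.07, "tz": -0.07, "rx": 0, "ry": 0, "rz": 0}, {"tx": 6.6, "ty": -0.07, "tz": -0.07, "rx": 0, "ry": 0, "rz": 0}, {"tx": 6.7, "ty": -0.07, "tz": -0.07, "rx": 0, "ry": 0, "rz": 0}, {"tx": 6.7, "ty": -0.07, "tz": -0.07, "rx": 0, "ry": 0, "rz": 0}]'

```text
t: 3.15
tcp_pos: [610.5, -269.1, 24.6]
tcp_rot: [0.092, 0.702, 0.091, -0.701]
contact_force: [0.5, 0.2, 0.4]
width: 0.584
```

>>> drive_tool --increments '[{"tx": 0, "ty": 0, "tz": 0, "rx": 0, "ry": 0, "rz": 0}, {"tx": 0, "ty": 0, "tz": 0, "rx": 0, "ry": 0, "rz": 0}, {"tx": 0, "ty": 0, "tz": 0, "rx": 0, "ry": 0, "rz": 0}, {"tx": 0, "ty": 0, "tz": 0, "rx": 0, "ry": 0, "rz": 0}, {"tx": 0, "ty": 0, "tz": 0, "rx": 0, "ry": 0, "rz": 0}, {"tx": 0, "ty": 0, "tz": 0, "rx": 0, "ry": 0, "rz": 0}, {"tx": 0, "ty": 0, "tz": 0, "rx": 0, "ry": 0, "rz": 0}, {"tx": 0, "ty": 0, "tz": 0, "rx": 0, "ry": 0, "rz": 0}]' --grip 1.5 --newtons 50

```text
t: 4.15
tcp_pos: [610.9, -269.4, 25.5]
tcp_rot: [0.092, 0.702, 0.09, -0.7]
contact_force: [-0.2, -0.8, 5.4]
width: 0.261
```

```bash
python3 - <<'E'
from h import *
from station import r
s=r.observe();print(s["t"],s["tcp_pos"],s["width"],s["width"]*85.4,s["contact_force"],level(s));print(go(s,(610,-269,150)),go(s,(510,-74,150)))
E
```

```text
4.15 [ 610.89608433 -269.44220745   25.54839262] 0.2609435636095116 22.284580332252293 [-0.19568482 -0.76529822  5.36397405] [ 0.   -0.11 -0.17]
[-12.45  -0.03   0.05] [-12.52 -21.44   4.73]
```

Opening stopped at about 22–24 mm, so it is on the neck. Lifting.

>>> drive_tool --increments '[{"tx": -1, "ty": 0, "tz": 0, "rx": 0, "ry": 0, "rz": 0}, {"tx": -3, "ty": 0, "tz": 0, "rx": 0, "ry": 0, "rz": 0}, {"tx": -5.5, "ty": 0, "tz": 0, "rx": 0, "ry": 0, "rz": 0}, {"tx": -8, "ty": 0, "tz": 0, "rx": 0, "ry": 0, "rz": 0}, {"tx": -10.5, "ty": 0, "tz": 0, "rx": 0, "ry": 0, "rz": 0}, {"tx": -12, "ty": 0, "tz": 0, "rx": 0, "ry": 0, "rz": 0}, {"tx": -12.4, "ty": 0, "tz": 0, "rx": 0, "ry": 0, "rz": 0}, {"tx": -12.4, "ty": 0, "tz": 0, "rx": 0, "ry": 0, "rz": 0}]'

```text
t: 5.15
tcp_pos: [610.4, -269.0, 149.0]
tcp_rot: [0.092, 0.702, 0.09, -0.701]
contact_force: [-1.2, -1.1, -2.2]
width: 0.255
```

```bash
python3 - <<'E'
from h import *
from station import r
s=r.observe();print(s["t"],s["tcp_pos"],s["width"],s["contact_force"],level(s));print(go(s,(510,-74,150)))
c=r.camera("side");cv2.imwrite("pics/s2.png",cv2.resize(c["pixels"][20:220,180:400,::-1],None,fx=3,fy=3)); np.savez("s2.npz",**c)
E
```

```text
5.15 [ 610.41169582 -269.03386483  149.00138138] 0.25548581581528085 [-1.19341278 -1.11042864 -2.15001541] [ 0.   -0.07 -0.14]
[ -0.16 -21.42   4.71]
```

View pics/s2.png

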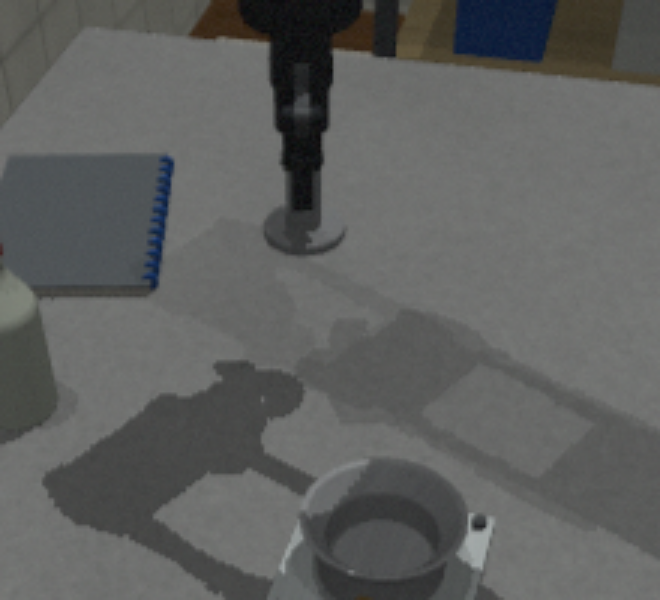

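The ring is held upright (flange at (305,230) in the crop) and the force reading matches its weight. Carrying it over the body.

>>> drive_tool --increments '[{"tx": 0, "ty": -1.5, "tz": 0.3, "rx": 0, "ry": 0, "rz": 0}, {"tx": 0, "ty": -4.5, "tz": 1, "rx": 0, "ry": 0, "rz": 0}, {"tx": -0.1, "ty": -8.5, "tz": 1.9, "rx": 0, "ry": 0, "rz": 0}, {"tx": -0.1, "ty": -12.5, "tz": 2.8, "rx": 0, "ry": 0, "rz": 0}, {"tx": -0.1, "ty": -16.5, "tz": 3.7, "rx": 0, "ry": 0, "rz": 0}, {"tx": -0.1, "ty": -19.5, "tz": 4.3, "rx": 0, "ry": 0, "rz": 0}, {"tx": -0.1, "ty": -21.1, "tz": 4.7, "rx": 0, "ry": 0, "rz": 0}, {"tx": -0.1, "ty": -21.4, "tz": 4.7, "rx": 0, "ry": 0, "rz": 0}]'

```text
t: 6.2
tcp_pos: [509.7, -73.7, 148.5]
tcp_rot: [0.092, 0.701, 0.091, -0.701]
contact_force: [0.7, 0.2, -1.7]
width: 0.258
```

```bash
python3 - <<'E'
from h import *
from station import r
s=r.observe();print(s["t"],s["tcp_pos"],s["width"],s["contact_force"],level(s));print(go(s,(510,-74,44)))
c=r.camera("side");P=cloud(c)
cv2.imwrite("pics/s3.png",cv2.resize(c["pixels"][100:260,220:400,::-1],None,fx=3,fy=3))
Q=P[100:260,220:400].reshape(-1,3)
m=(Q[:,2]>115)&(Q[:,2]<138)&(np.hypot(Q[:,0]-510,Q[:,1]+74)<45)
(x,y),rad=cv2.minEnclosingCircle(Q[m][:,:2].astype(np.float32));print("flange",m.sum(),x,y,2*rad,np.percentile(Q[m][:,2],[2,50,98]))
E
```

```text
6.2 [509.69680934 -73.71939741 148.46054382] 0.2577152499425215 [ 0.65974045  0.24512891 -1.66942553] [ 0.   0.  -0.1]
[10.45  0.02 -0.02]
flange 503 509.8148193359375 -72.92704772949219 60.24755859375 [124.87925036 131.01124148 135.81070143]
```

View pics/s3.png

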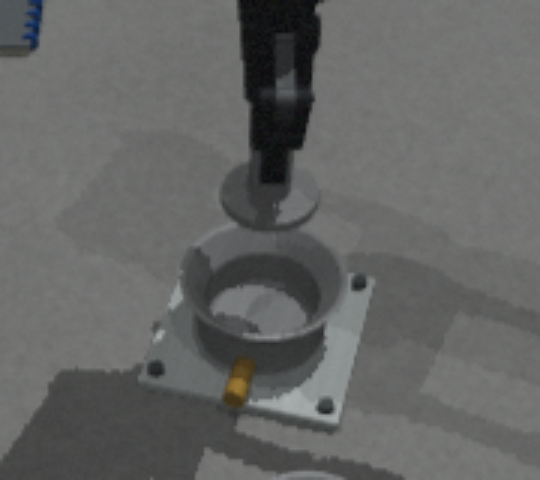

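The flange at (270,195) in the crop sits on the bore axis to within 1–2 mm, against 7 mm of clearance. Lowering.

>>> drive_tool --increments '[{"tx": 1, "ty": 0, "tz": 0, "rx": 0, "ry": 0, "rz": 0}, {"tx": 2.2, "ty": 0, "tz": 0, "rx": 0, "ry": 0, "rz": 0}, {"tx": 3.5, "ty": 0, "tz": 0, "rx": 0, "ry": 0, "rz": 0}, {"tx": 5, "ty": 0, "tz": 0, "rx": 0, "ry": 0, "rz": 0}, {"tx": 6.5, "ty": 0, "tz": 0, "rx": 0, "ry": 0, "rz": 0}, {"tx": 8, "ty": 0, "tz": 0, "rx": 0, "ry": 0, "rz": 0}, {"tx": 9, "ty": 0, "tz": 0, "rx": 0, "ry": 0, "rz": 0}, {"tx": 9.7, "ty": 0, "tz": 0, "rx": 0, "ry": 0, "rz": 0}]'

```text
t: 7.25
tcp_pos: [509.9, -74.1, 50.9]
tcp_rot: [0.092, 0.701, 0.091, -0.701]
contact_force: [0.2, 0.2, -1.0]
width: 0.261
```

```bash
python3 - <<'E'
from h import *
from station import r
s=r.observe();print(s["t"],s["tcp_pos"],s["width"],s["contact_force"],level(s));print(go(s,(510,-74,41)))
E
```

```text
7.25 [509.91781622 -74.08610504  50.90543953] 0.2605578509669895 [ 0.22638606  0.23233256 -1.0096346 ] [ 0.    0.01 -0.1 ]
[ 0.99 -0.01 -0.01]
```

>>> drive_tool --increments '[{"tx": 0.2, "ty": 0, "tz": 0, "rx": 0, "ry": 0, "rz": 0}, {"tx": 0.4, "ty": 0, "tz": 0, "rx": 0, "ry": 0, "rz": 0}, {"tx": 0.6, "ty": 0, "tz": 0, "rx": 0, "ry": 0, "rz": 0}, {"tx": 0.75, "ty": 0, "tz": 0, "rx": 0, "ry": 0, "rz": 0}, {"tx": 0.85, "ty": 0, "tz": 0, "rx": 0, "ry": 0, "rz": 0}, {"tx": 0.9, "ty": 0, "tz": 0, "rx": 0, "ry": 0, "rz": 0}, {"tx": 0.95, "ty": 0, "tz": 0, "rx": 0, "ry": 0, "rz": 0}, {"tx": 1.0, "ty": 0, "tz": 0, "rx": 0, "ry": 0, "rz": 0}]'

```text
t: 8.25
tcp_pos: [510.0, -74.2, 41.5]
tcp_rot: [0.092, 0.701, 0.091, -0.701]
contact_force: [-3.2, -0.9, 3.8]
width: 0.257
```

It has touched the floor. Releasing with a small opening.

>>> drive_tool --increments '[{"tx": 0, "ty": 0, "tz": 0, "rx": 0, "ry": 0, "rz": 0}, {"tx": 0, "ty": 0, "tz": 0, "rx": 0, "ry": 0, "rz": 0}, {"tx": 0, "ty": 0, "tz": 0, "rx": 0, "ry": 0, "rz": 0}, {"tx": 0, "ty": 0, "tz": 0, "rx": 0, "ry": 0, "rz": 0}, {"tx": 0, "ty": 0, "tz": 0, "rx": 0, "ry": 0, "rz": 0}, {"tx": -0.3, "ty": 0, "tz": 0, "rx": 0, "ry": 0, "rz": 0}, {"tx": -1, "ty": 0, "tz": 0, "rx": 0, "ry": 0, "rz": 0}, {"tx": -2, "ty": 0, "tz": 0, "rx": 0, "ry": 0, "rz": 0}]' --grip 3.3

```text
t: 9.25
tcp_pos: [509.9, -74.1, 62.1]
tcp_rot: [0.092, 0.701, 0.091, -0.701]
contact_force: [0.6, 0.0, -0.1]
width: 0.382
```

```bash
python3 - <<'E'
from h import *
from station import r
s=r.observe();print(s["t"],s["tcp_pos"],s["width"],s["contact_force"],level(s))
print(go(s,(510,-74,160)))
E
```

```text
9.25 [509.90626858 -74.12852434  62.11687838] 0.3823081759902625 [ 0.55363498  0.01131199 -0.12286235] [ 0.    0.01 -0.1 ]
[-9.79  0.01 -0.01]
```

Force is zero, so it is released. Rising out and heading for the wide sleeve at (656,176).

>>> drive_tool --increments '[{"tx": -1, "ty": 0, "tz": 0, "rx": 0, "ry": 0, "rz": 0}, {"tx": -3, "ty": 0, "tz": 0, "rx": 0, "ry": 0, "rz": 0}, {"tx": -5, "ty": 0, "tz": 0, "rx": 0, "ry": 0, "rz": 0}, {"tx": -7.5, "ty": 0, "tz": 0, "rx": 0, "ry": 0, "rz": 0}, {"tx": -9.5, "ty": -1, "tz": -0.5, "rx": 0, "ry": 0, "rz": 0}, {"tx": -9.8, "ty": -4, "tz": -2, "rx": 0, "ry": 0, "rz": 0}, {"tx": -9.8, "ty": -8, "tz": -5, "rx": 0, "ry": 0, "rz": 0}, {"tx": -9.8, "ty": -12, "tz": -8, "rx": 0, "ry": 0, "rz": 0}]' --grip 8.2

```text
t: 10.25
tcp_pos: [557.0, 64.5, 161.2]
tcp_rot: [0.092, 0.702, 0.091, -0.701]
contact_force: [1.2, 0.3, 0.1]
width: 0.959
```

```bash
python3 - <<'E'
from h import *
from station import r
s=r.observe();print(s["t"],s["tcp_pos"],s["width"],s["contact_force"],level(s))
print(go(s,(656,176,120)))
for n in("top","side"):
    c=r.camera(n);P=cloud(c);Q=P.reshape(-1,3)
    m=(Q[:,2]>62.5)&(Q[:,2]<74)&(np.hypot(Q[:,0]-510,Q[:,1]+74)<30)
    if m.sum()>3:
        (x,y),rad=cv2.minEnclosingCircle(Q[m][:,:2].astype(np.float32));print(n,"neck",m.sum(),x,y,2*rad,np.percentile(Q[m][:,2],[2,50,98]))
    for nm,a in(("wide",(656,176)),("slim",(479.5,243.5))):
        m=(Q[:,2]>54)&(Q[:,2]<67)&(np.hypot(Q[:,0]-a[0],Q[:,1]-a[1])<36)
        if m.sum()>3: print(n,nm,m.sum(),cv2.minEnclosingCircle(Q[m][:,:2].astype(np.float32)))
    cv2.imwrite(f"pics/{n}4.png",c["pixels"][:,:,::-1])
E
```

```text
10.25 [557.00626885  64.47802135 161.16068779] 0.9590564027517727 [1.15359603 0.32209684 0.05942816] [ 0.   -0.07 -0.11]
[  4.12  -8.25 -12.42]
top neck 49 510.0360412597656 -72.78695678710938 23.111629486083984 [62.5066563  66.69245367 69.78295736]
top slim 132 ((480.1728515625, 244.02120971679688), 20.378889083862305)
side neck 79 508.5997619628906 -72.7417221069336 24.532445907592773 [62.58243737 65.74297685 67.66705559]
side wide 469 ((655.467529296875, 176.021484375), 29.29001808166504)
side slim 395 ((478.8791809082031, 243.3436737060547), 19.916698455810547)
```

View pics/side4.png

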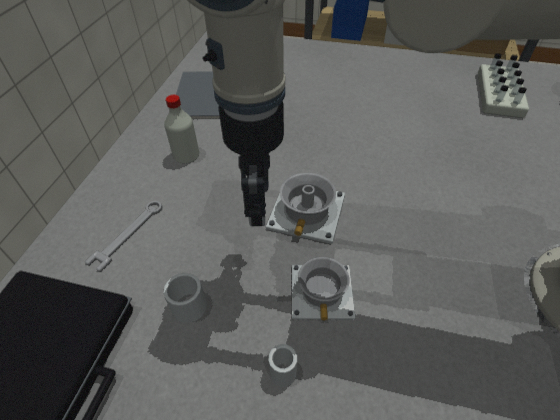

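Side view: the ring's neck stands upright in the large body at (309,190). Its top is at z≈66 and it is about 1 mm off axis, so it is seated. The slim sleeve at (283,365) is unmoved.

>>> drive_tool --increments '[{"tx": 0, "ty": -1, "tz": -1.5, "rx": 0, "ry": 0, "rz": 0}, {"tx": 0.5, "ty": -3, "tz": -4.5, "rx": 0, "ry": 0, "rz": 0}, {"tx": 1.5, "ty": -5.5, "tz": -8, "rx": 0, "ry": 0, "rz": 0}, {"tx": 2.5, "ty": -7.5, "tz": -11, "rx": 0, "ry": 0, "rz": 0}, {"tx": 3.5, "ty": -8.2, "tz": -12.3, "rx": 0, "ry": 0, "rz": 0}, {"tx": 4.1, "ty": -8.25, "tz": -12.4, "rx": 0, "ry": 0, "rz": 0}, {"tx": 4.1, "ty": -8.25, "tz": -12.4, "rx": 0, "ry": 0, "rz": 0}, {"tx": 4.1, "ty": -8.25, "tz": -12.4, "rx": 0, "ry": 0, "rz": 0}]'

```text
t: 11.35
tcp_pos: [655.2, 178.8, 120.3]
tcp_rot: [0.093, 0.702, 0.093, -0.7]
contact_force: [0.3, -0.5, 0.1]
width: 0.96
```

```bash
python3 - <<'E'
from h import *
from station import r
s=r.observe();print(s["t"],s["tcp_pos"],s["width"],s["contact_force"],level(s))
print(go(s,(655.7,176,31)))
c=r.camera("side");cv2.imwrite("pics/s5.png",cv2.resize(c["pixels"][180:340,100:300,::-1],None,fx=3,fy=3))
E
```

```text
11.35 [655.21159736 178.81211519 120.34234987] 0.9601793469133176 [ 0.3011543  -0.5011101   0.05702332] [ 0.   -0.09  0.  ]
[8.93 0.28 0.04]
```

View pics/s5.png

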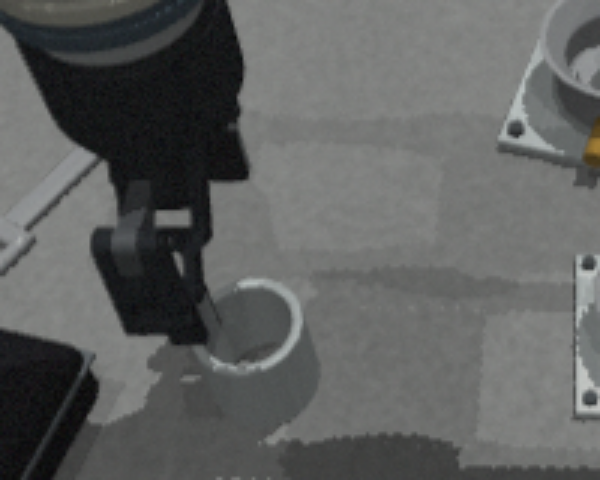

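```bash
python3 - <<'E'
from h import *
for n in("top0","side0"):
    Q=cloud(dict(np.load(n+".npz"))).reshape(-1,3)
    d=np.hypot(Q[:,0]-656,Q[:,1]-176); m=(Q[:,2]>12)&(d>34)&(d<130)
    print(n,m.sum(),d[m].min() if m.any() else 0, Q[m][np.argsort(d[m])[:3]].round(0),Q[m][:,2].max())
E
```

```text
top0 507 86.7688298196407 [[739. 201.  37.]
 [740. 200.  34.]
 [739. 204.  36.]] 55.94814207011302
side0 1367 84.83415015826576 [[738. 199.  36.]
 [737. 203.  36.]
 [738. 199.  33.]] 53.007931747679095
```

The nearest obstacle, the case, is 85 mm away, so the way down is clear.

>>> drive_tool --increments '[{"tx": 0.5, "ty": 0.2, "tz": 0, "rx": 0, "ry": 0, "rz": 0}, {"tx": 1.5, "ty": 0.28, "tz": 0.04, "rx": 0, "ry": 0, "rz": 0}, {"tx": 3, "ty": 0.28, "tz": 0.04, "rx": 0, "ry": 0, "rz": 0}, {"tx": 5, "ty": 0.28, "tz": 0.04, "rx": 0, "ry": 0, "rz": 0}, {"tx": 7, "ty": 0.28, "tz": 0.04, "rx": 0, "ry": 0, "rz": 0}, {"tx": 8.5, "ty": 0.28, "tz": 0.04, "rx": 0, "ry": 0, "rz": 0}, {"tx": 8.9, "ty": 0.28, "tz": 0.04, "rx": 0, "ry": 0, "rz": 0}, {"tx": 8.9, "ty": 0.28, "tz": 0.04, "rx": 0, "ry": 0, "rz": 0}]'

```text
t: 12.4
tcp_pos: [655.9, 176.1, 31.5]
tcp_rot: [0.093, 0.702, 0.093, -0.7]
contact_force: [-0.7, 0.5, -0.0]
width: 0.961
```

>>> drive_tool --increments '[{"tx": 0, "ty": 0, "tz": 0, "rx": 0, "ry": 0, "rz": 0}, {"tx": 0, "ty": 0, "tz": 0, "rx": 0, "ry": 0, "rz": 0}, {"tx": 0, "ty": 0, "tz": 0, "rx": 0, "ry": 0, "rz": 0}, {"tx": 0, "ty": 0, "tz": 0, "rx": 0, "ry": 0, "rz": 0}, {"tx": 0, "ty": 0, "tz": 0, "rx": 0, "ry": 0, "rz": 0}, {"tx": 0, "ty": 0, "tz": 0, "rx": 0, "ry": 0, "rz": 0}, {"tx": 0, "ty": 0, "tz": 0, "rx": 0, "ry": 0, "rz": 0}, {"tx": 0, "ty": 0, "tz": 0, "rx": 0, "ry": 0, "rz": 0}]' --grip 5 --newtons 50

```text
t: 13.4
tcp_pos: [656.8, 176.3, 33.2]
tcp_rot: [0.093, 0.703, 0.093, -0.699]
contact_force: [0.1, 0.8, 5.8]
width: 0.651
```

```bash
python3 - <<'E'
from h import *
from station import r
s=r.observe();print(s["t"],s["tcp_pos"],s["width"],s["width"]*85.4,s["contact_force"],level(s))
print(go(s,(655.7,176,170)))
E
```

```text
13.4 [656.7732056  176.31631272  33.15179986] 0.6507557174843234 55.57453827316122 [0.11868572 0.83289531 5.81449677] [ 0.   -0.27 -0.01]
[-13.69   0.     0.05]
```

The sleeve is gripped at its 58 mm width. Lifting.

>>> drive_tool --increments '[{"tx": -1, "ty": 0, "tz": 0, "rx": 0, "ry": 0, "rz": 0}, {"tx": -3, "ty": 0, "tz": 0, "rx": 0, "ry": 0, "rz": 0}, {"tx": -5.5, "ty": 0, "tz": 0, "rx": 0, "ry": 0, "rz": 0}, {"tx": -8, "ty": 0, "tz": 0, "rx": 0, "ry": 0, "rz": 0}, {"tx": -10.5, "ty": 0, "tz": 0, "rx": 0, "ry": 0, "rz": 0}, {"tx": -12.8, "ty": 0, "tz": 0, "rx": 0, "ry": 0, "rz": 0}, {"tx": -13.6, "ty": 0, "tz": 0, "rx": 0, "ry": 0, "rz": 0}, {"tx": -13.6, "ty": 0, "tz": 0, "rx": 0, "ry": 0, "rz": 0}]'

```text
t: 14.4
tcp_pos: [656.4, 176.2, 170.0]
tcp_rot: [0.093, 0.703, 0.093, -0.699]
contact_force: [0.7, 0.1, -2.0]
width: 0.657
```

```bash
python3 - <<'E'
from h import *
from station import r
s=r.observe();print(s["t"],s["tcp_pos"],s["width"],s["contact_force"],level(s))
print(go(s,(509.8,-73.7,170)))
c=r.camera("side");cv2.imwrite("pics/s6.png",cv2.resize(c["pixels"][120:320,60:300,::-1],None,fx=3,fy=3))
E
```

```text
14.4 [656.35890413 176.22458942 169.99767595] 0.6565423264705146 [ 0.67074069  0.12150377 -2.03426692] [ 0.   -0.34 -0.01]
[-0.12 20.31 20.67]
```

View pics/s6.png

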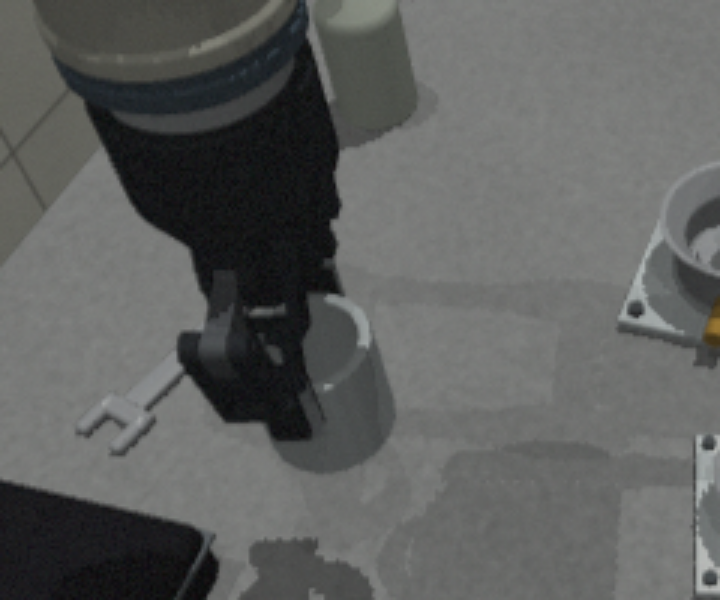

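The sleeve is held upright (crop (335,390)). Carrying it to the bore axis.

>>> drive_tool --increments '[{"tx": 0, "ty": 1, "tz": 1, "rx": 0, "ry": 0, "rz": 0}, {"tx": 0, "ty": 4, "tz": 4, "rx": 0, "ry": 0, "rz": 0}, {"tx": -0.1, "ty": 8, "tz": 8, "rx": 0, "ry": -0.3, "rz": 0}, {"tx": -0.1, "ty": 12, "tz": 12.2, "rx": 0, "ry": -0.3, "rz": 0}, {"tx": -0.1, "ty": 16, "tz": 16.3, "rx": 0, "ry": -0.3, "rz": 0}, {"tx": -0.1, "ty": 18.8, "tz": 19.2, "rx": 0, "ry": -0.3, "rz": 0}, {"tx": -0.1, "ty": 20.1, "tz": 20.5, "rx": 0, "ry": -0.3, "rz": 0}, {"tx": -0.1, "ty": 20.3, "tz": 20.7, "rx": 0, "ry": -0.3, "rz": 0}]'

```text
t: 15.45
tcp_pos: [508.5, -74.5, 168.4]
tcp_rot: [-0.092, -0.701, -0.093, 0.702]
contact_force: [-0.5, 0.7, -1.5]
width: 0.656
```

```bash
python3 - <<'E'
from h import *
from station import r
s=r.observe();print(s["t"],s["tcp_pos"],s["width"],s["contact_force"],level(s))
print(go(s,(509.8,-73.5,110)))
c=r.camera("side");P=cloud(c)
cv2.imwrite("pics/s7.png",cv2.resize(c["pixels"][80:260,210:410,::-1],None,fx=3,fy=3))
Q=P[100:260,220:400].reshape(-1,3)
for a,b in((190,203),(137,160)):
    m=(Q[:,2]>a)&(Q[:,2]<b)&(np.hypot(Q[:,0]-510,Q[:,1]+74)<33)
    if m.sum()>3:(x,y),rad=cv2.minEnclosingCircle(Q[m][:,:2].astype(np.float32));print(a,m.sum(),x,y,2*rad,Q[m].min(0),Q[m].max(0))
E
```

```text
15.45 [508.48052535 -74.47087732 168.44509349] 0.6555713674174635 [-0.51489603  0.69214878 -1.50237696] [-0.    0.08  0.02]
[ 5.84 -0.06 -0.16]
190 188 507.4175109863281 -72.97256469726562 58.001953125 [479.06547959 -94.39926713 190.14171319] [535.52604657 -44.57461456 197.45474205]
137 338 507.032958984375 -71.35533905029297 57.07664108276367 [478.63430509 -74.67242425 137.01841663] [535.37777535 -44.3104869  159.93018966]
```

View pics/s7.png

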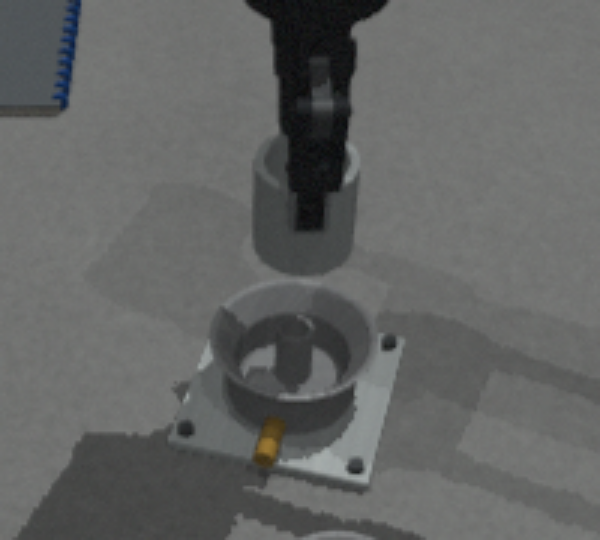

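The sleeve (crop (305,210)) is centred about 2 mm short in x, so I add +2 mm while lowering.

```bash
python3 - <<'E'
from h import *
from station import r
print(go(r.observe(),(510.5,-74.5,70)))
E
```

```text
[ 9.86  0.1  -0.16]
```

>>> drive_tool --increments '[{"tx": 0.8, "ty": 0.05, "tz": -0.2, "rx": 0, "ry": 0, "rz": 0}, {"tx": 2, "ty": 0.05, "tz": -0.2, "rx": 0, "ry": 0, "rz": 0}, {"tx": 3.5, "ty": 0.05, "tz": -0.2, "rx": 0, "ry": 0, "rz": 0}, {"tx": 5, "ty": 0.05, "tz": -0.2, "rx": 0, "ry": 0, "rz": 0}, {"tx": 6.5, "ty": 0.05, "tz": -0.2, "rx": 0, "ry": 0, "rz": 0}, {"tx": 8, "ty": 0.05, "tz": -0.2, "rx": 0, "ry": 0, "rz": 0}, {"tx": 9.2, "ty": 0.05, "tz": -0.2, "rx": 0, "ry": 0, "rz": 0}, {"tx": 9.8, "ty": 0.05, "tz": -0.2, "rx": 0, "ry": 0, "rz": 0}]'

```text
t: 16.5
tcp_pos: [510.4, -73.9, 69.5]
tcp_rot: [-0.092, -0.7, -0.093, 0.702]
contact_force: [-0.3, -0.5, -2.2]
width: 0.653
```

No contact force yet. Lowering the last 13 mm slowly.

>>> drive_tool --increments '[{"tx": 0.25, "ty": 0, "tz": 0, "rx": 0, "ry": 0, "rz": 0}, {"tx": 0.5, "ty": 0, "tz": 0, "rx": 0, "ry": 0, "rz": 0}, {"tx": 0.75, "ty": 0, "tz": 0, "rx": 0, "ry": 0, "rz": 0}, {"tx": 0.95, "ty": 0, "tz": 0, "rx": 0, "ry": 0, "rz": 0}, {"tx": 1.1, "ty": 0, "tz": 0, "rx": 0, "ry": 0, "rz": 0}, {"tx": 1.2, "ty": 0, "tz": 0, "rx": 0, "ry": 0, "rz": 0}, {"tx": 1.25, "ty": 0, "tz": 0, "rx": 0, "ry": 0, "rz": 0}, {"tx": 1.25, "ty": 0, "tz": 0, "rx": 0, "ry": 0, "rz": 0}]'

```text
t: 17.5
tcp_pos: [510.5, -73.9, 57.3]
tcp_rot: [-0.093, -0.7, -0.093, 0.702]
contact_force: [-0.4, -0.6, -0.3]
width: 0.654
```

```bash
python3 - <<'E'
from h import *
from station import r
s=r.observe();print(s["t"],s["tcp_pos"],s["width"],s["contact_force"],level(s))
c=r.camera("side");P=cloud(c)
cv2.imwrite("pics/s8.png",cv2.resize(c["pixels"][80:260,210:410,::-1],None,fx=3,fy=3))
Q=P[100:260,220:400].reshape(-1,3)
m=(Q[:,2]>76)&(Q[:,2]<93)&(np.hypot(Q[:,0]-510,Q[:,1]+74)<33)
(x,y),rad=cv2.minEnclosingCircle(Q[m][:,:2].astype(np.float32));print(m.sum(),x,y,2*rad,np.percentile(Q[m][:,2],[50,90,98]))
E
```

```text
17.5 [510.45119121 -73.91254027  57.32236215] 0.653885558579814 [-0.44530342 -0.63667677 -0.32931937] [-0.    0.12  0.04]
175 510.5241394042969 -73.03694915771484 59.44004440307617 [83.54847421 85.41358134 86.91106355]
```

View pics/s8.png

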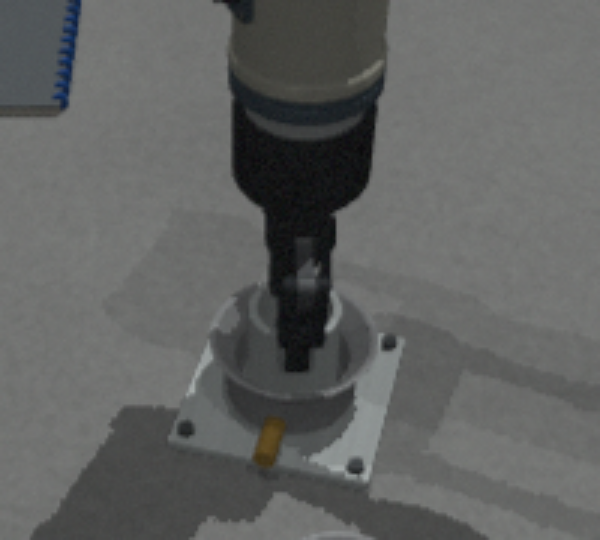

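>>> drive_tool --increments '[{"tx": 0.05, "ty": 0, "tz": 0, "rx": 0, "ry": 0, "rz": 0}, {"tx": 0.1, "ty": 0, "tz": 0, "rx": 0, "ry": 0, "rz": 0}, {"tx": 0.12, "ty": 0, "tz": 0, "rx": 0, "ry": 0, "rz": 0}, {"tx": 0.15, "ty": 0, "tz": 0, "rx": 0, "ry": 0, "rz": 0}, {"tx": 0.15, "ty": 0, "tz": 0, "rx": 0, "ry": 0, "rz": 0}, {"tx": 0.15, "ty": 0, "tz": 0, "rx": 0, "ry": 0, "rz": 0}, {"tx": 0.15, "ty": 0, "tz": 0, "rx": 0, "ry": 0, "rz": 0}, {"tx": 0.15, "ty": 0, "tz": 0, "rx": 0, "ry": 0, "rz": 0}]'

```text
t: 18.55
tcp_pos: [510.6, -73.9, 57.3]
tcp_rot: [-0.093, -0.701, -0.093, 0.701]
contact_force: [-5.4, 1.2, 8.3]
width: 0.651
```

Contact at 8 N with the sleeve's bottom at about 24 mm, so it is on the flange. Releasing.

>>> drive_tool --increments '[{"tx": 0, "ty": 0, "tz": 0, "rx": 0, "ry": 0, "rz": 0}, {"tx": 0, "ty": 0, "tz": 0, "rx": 0, "ry": 0, "rz": 0}, {"tx": 0, "ty": 0, "tz": 0, "rx": 0, "ry": 0, "rz": 0}, {"tx": 0, "ty": 0, "tz": 0, "rx": 0, "ry": 0, "rz": 0}, {"tx": 0, "ty": 0, "tz": 0, "rx": 0, "ry": 0, "rz": 0}, {"tx": -0.2, "ty": 0, "tz": 0, "rx": 0, "ry": 0, "rz": 0}, {"tx": -0.8, "ty": 0, "tz": 0, "rx": 0, "ry": 0, "rz": 0}, {"tx": -2, "ty": 0, "tz": 0, "rx": 0, "ry": 0, "rz": 0}]' --grip 6.9

```text
t: 19.55
tcp_pos: [510.4, -73.9, 77.6]
tcp_rot: [-0.093, -0.7, -0.093, 0.702]
contact_force: [0.8, 0.3, 0.5]
width: 0.81
```

>>> drive_tool --increments '[{"tx": -1, "ty": 0, "tz": 0, "rx": 0, "ry": 0, "rz": 0}, {"tx": -3, "ty": 0, "tz": 0, "rx": 0, "ry": 0, "rz": 0}, {"tx": -5.5, "ty": 0, "tz": 0, "rx": 0, "ry": 0, "rz": 0}, {"tx": -8, "ty": 0, "tz": 0, "rx": 0, "ry": 0, "rz": 0}, {"tx": -10, "ty": 2, "tz": 0, "rx": 0, "ry": 0, "rz": 0}, {"tx": -11, "ty": 6, "tz": 0, "rx": 0, "ry": 0, "rz": 0}, {"tx": -11, "ty": 10, "tz": 0, "rx": 0, "ry": 0, "rz": 0}, {"tx": -11, "ty": 13, "tz": 0, "rx": 0, "ry": 0, "rz": 0}]'

```text
t: 20.55
tcp_pos: [544.8, -201.0, 189.1]
tcp_rot: [-0.093, -0.701, -0.092, 0.701]
contact_force: [-0.1, 0.1, 0.7]
width: 0.808
```

```bash
python3 - <<'E'
from h import *
from station import r
s=r.observe();print(s["t"],s["tcp_pos"],s["contact_force"])
T=[]
for n in("top","side"):
    c=r.camera(n);Q=cloud(c).reshape(-1,3)
    for nm,a,b,p,R in(("sleeve",76,93,(510,-74),36),("neck",58.5,72,(510,-74),18),("slim",54,67,(479.5,243.5),30)):
        m=(Q[:,2]>a)&(Q[:,2]<b)&(np.hypot(Q[:,0]-p[0],Q[:,1]-p[1])<R)
        if m.sum()>3:
            (x,y),rad=cv2.minEnclosingCircle(Q[m][:,:2].astype(np.float32));print(n,nm,m.sum(),round(x,1),round(y,1),round(2*rad,1),np.percentile(Q[m][:,2],[5,50,95]).round(1))
    u,v=map(int,proj(c,(510,-74,50)))
    T.append(cv2.resize(c["pixels"][v-50:v+50,u-50:u+50,::-1],(390,390)))
cv2.imwrite("pics/fin.png",np.hstack(T))
E
```

```text
20.55 [ 544.81662508 -201.00585014  189.14887442] [-0.08602566  0.12538613  0.68110252]
top sleeve 200 510.3 -72.7 57.4 [81.1 84.3 87. ]
top neck 50 510.0 -72.9 23.2 [64.3 66.3 68.8]
top slim 128 480.0 243.6 40.2 [56.7 60.3 62.9]
side sleeve 351 509.6 -73.3 59.0 [77.  83.1 85.3]
side neck 53 508.9 -75.3 23.0 [59.9 65.4 67.3]
side slim 393 478.4 243.1 40.0 [55.3 59.7 61.7]
```

View pics/fin.png

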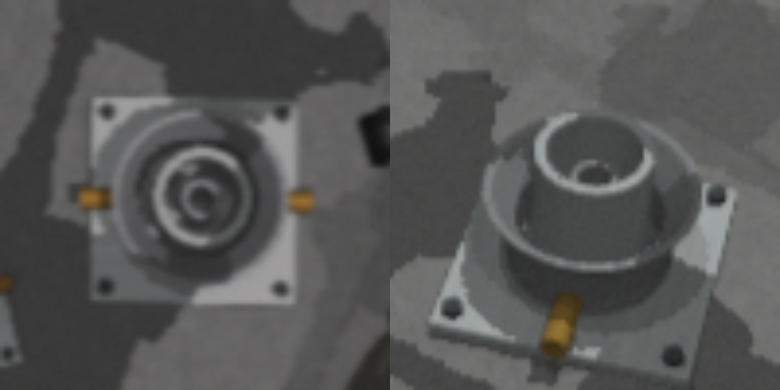

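The final views show the sleeve (left crop (203,198), right (593,165)) concentric around the neck and level. Sleeve top is z≈84 and neck top z≈66, both as expected. The arm is clear, so I am handing in.

```bash
python3 - <<'E'
from station import r
print(r.close_job())
E
```

```text
the job is handed in; nothing more can be done
None
```

I lowered the support ring, neck up, to the floor of the larger filter body and let go of it. Then I lowered the wide spacer sleeve over its neck onto the flange, backed the arm clear, and handed the job in at about 20.7 s of the 58 s allowed.

- **Last checks, both cameras:**
  - Sleeve top is at about 84 mm and neck top at about 66 mm, the expected seated heights.
  - Both parts are within about 2 mm of the bore axis, and they look upright.
- **Bystander:** the slim sleeve still reads within about 1 mm of where it stood.
- **Arm:** it ended about 130 mm to the side, with force readings near zero.
- **Disagreements:** the two views differed by 1–2.5 mm, within the stated calibration, and the gripper width read about 2 mm under nominal. No check failed. The first move call was refused for missing fields, before any motion.

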